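Crank the jar carousel past the drying fan and park it

ROBOT

A 7-joint arm with a two-finger parallel gripper is mounted at the origin on the work surface. World frame = base frame: x ahead of the robot, y to its left, z up, the work surface at z = 0. Lengths are in m, angles in rad, forces in N, time in s.
With the tool pointing down it reaches from about 0.425 to 0.825 m from the base axis. Payload 3.6 kg.
Tool frame: the origin (TCP) lies at the very end of the fingers, on their centre line; the grasp point (between the pads) lies 19 mm behind it; z points along the fingers, y is the line along which they close (so a half turn about z gives the same grasp; the last joint's range is limited). The gripper opens to 85 mm and grips with 20 to 120 N. Pads are 22 mm wide; open, the fingers measure 114 mm over their backs; the gripper's body (76 mm by 85 mm) begins 54 mm behind the grasp point. The pads swing forward as they close: fully open they stand 13 mm farther back than shut.
Start: joints at [1.31, 0.615, -0.013, 1.423, 0.008, 1.103, -0.04], TCP at [0.151, -0.632, 0.231] pointing down, gripper open.
Joint ranges: [-3.12, 3.12], [-0.3, 2.06], [-1.34, 1.32], [0.26, 2.42], [-1.36, 4.5], [0.01, 1.98], [-2.84, 2.84]. Speed limits (rad/s): [2.79, 2.79, 3.14, 3.14, 3.14, 3.14, 3.14].

INTERFACE

Orientations are given as [roll, pitch, yaw] about the fixed x, y, z axes, in that order (R = Rz(yaw) Ry(pitch) Rx(roll)).
In Python, from bench import manip gives the robot as it stands.
- The arm moves only by the tool carry_out, never from a script. Its argument "plan" is a list that holds one entry, the list of rows, each a list of 7 numbers: the shift along the tool's x, y, z as a fraction of full scale, then the turn, a rotation vector about the tool's x, y, z as a fraction of full scale, then the opening, from 0 (shut) to 1 (fully open). In form: [[[tx, ty, tz, ax, ay, az, claw], ...]]. A call has 1 to 8 rows; each row shifts and turns the commanded pose from where the row before left it, along the tool's axes as they then stand; what a row does not reach is not made up. Full scale, the value 1, is 0.04 m for a shift and 6 degrees for a turn. A row lasts 1/10 s, in which the tool goes at most 50 mm and 8.59 degrees, less where a joint would pass 70% of its speed; a pose out of reach is approached as far as the arm can. A call with a number of a shift or a turn outside -1 to 1 is refused whole. A call with a gripper value outside its range is refused whole. The fingers move at their own pace and stop on an object; "newtons" is the grip in N (left out, the last holds). Time passes only in rows, so rows that do not move let the fingers close. It gives the time, the measured TCP pose, the force, the opening and the grip force at its end, in the units of the state.
- manip.get_state(): the state, without advancing time (a new reading comes with each control period).
- manip.snapshot(name): name is "scene" or "top" or "wrist"; returns a dict with "frame" (400x640x3 uint8, red, green, blue), "fovy" (degrees; the focal length in pixels is half the picture's height over the tangent of half this angle, whatever the lens; pixels are square), "cx", "cy" (the principal point, pixels), "position" and "orientation" of the camera in the world. Camera axes: x right, y up, looking along -z (the intrinsics and any distortion apply to the point x, -y, -z); pixel columns grow to the right and rows downward; lengths in m; the calibration is good to about 2 mm. A picture is of the moment at which its call begins. There is no depth.
- manip.sign_off(): hands the job in; it is judged then, once.
Trained networks look in the newest picture that a camera, given by its name, has taken for a name from the list of things; names that differ only in an ending like _2 or _b are one class to them, and where a whole thing is asked for, a point or a joint stands for the part that bears it (a point fixed in the world has none). Each returns a list of dicts, best first, with "score" (0 to 1); they miss things now and then, are a little off and sometimes report something else, mostly with a low value. They report only what shows in the picture. A call takes as long as a camera call.
- manip.silhouettes(camera, query): "mask" (400x640 bool, what is visible of it) and "extent" ([centre column, centre row, width, height] in pixels, round what is visible of it).
- manip.pinpoint(camera, query): "xy" ([column, row] in pixels: a listed point, or the origin of a listed thing).
The state is a dict: "time": time; "q": joint angles; "joint_velocities": joint speeds; "effort": joint torques, N m; "tool_pos": TCP position; "tool_rot": TCP orientation; "wrist_force": force on the tool from outside, world axes, zero at the start; "torque": the same for the moment, N m; "gripper_width": finger opening in m; "finger_force": force on a finger pad.
Only numpy, scipy, OpenCV 4.12 (cv2) and the standard library are available. Lean on these libraries where they do the work, as an engineer would, in place of code of your own. Each camera call takes 0.05 s, during which the arm holds its last target. There are 200 camera calls.

TASK

The freshly labelled spice jars on the carousel must dry evenly in front of the fan: grasp the black crank knob and turn the carousel anticlockwise (seen from above) so that the tray with the jars itself turns at 15 turns a minute, within 1 turn a minute or so, for a good 6 seconds without a break, never faster than 20 turns a minute. Then bring the tray to rest with its red tab right at the black pointer, so that the jars can be unloaded, let go of the knob and move clear. Drive the tray by the crank only, without touching the tray, the jars or the blue drag arm, and leave the cans, jar, pepper mill and tape roll around it where they are.

Things in the scene. Friction and masses are not known exactly. Their poses are not given: they have to be found in the camera images.
- turntable (a joint): Angle of the jar tray about the carousel's vertical axis, rad: 0 (and every multiple of 2 pi; it counts on over whole turns) when the red tab is at the pointer; grows anticlockwise seen from above. Bearing drag 0.008 N m s/rad x tray speed plus 0.004 N m of dry friction. Tray inertia 0.0407 kg m2 nominal; the true value may differ by a third.
- stand: Fixed round grey foot of the carousel, 300 mm in diameter, 28 mm high; origin at the centre of its underside on the table, on the carousel's vertical axis. Its x axis points from the axis to the black pointer, which stands on an arm of the foot outside the tray, 182 to 206 mm from the axis, 64 mm high. A like arm on the far side of the axis carries the drag arm.
- tray: White round tray with five spice jars clipped to it, 320 mm in diameter, underside 40 mm above the table, 10 mm thick; jars 54 mm in diameter on a circle of 85 mm radius, caps up to 122 mm above the table. Origin on the axis at its underside; x axis to the red tab that stands out of its edge.
- knob_top (a point): Centre of the top of the black upright crank knob, 32 mm in diameter, 50 mm high, top 237 mm and foot 187 mm above the table. It spins freely about its own axis, so the gripper need not turn with it. It sits on a flat steel crank arm 24 mm wide above the jars and circles the carousel's axis at 65 mm radius; the crank turns endlessly.
- tab (a point): Point on the red tab at the tray's edge, 170 mm from the axis, 50 mm above the table; the tab is 26 mm wide and stands out of the edge to 180 mm from the axis.
- pointer (a point): Where the tab has to stop: point just inside the black pointer's tip, 170 mm from the axis, 50 mm above the table, fixed to the stand. The tip itself, 14 mm wide, is 182 mm from the axis in the same direction.
- red_can: Loose red can, 74 mm diameter, 110 mm high, origin at its underside. Leave alone.
- blue_can: Loose blue can, 84 mm diameter, 80 mm high, origin at its underside. Leave alone.
- pickle_jar: Loose green glass jar, 76 mm diameter, 120 mm high, origin at its underside. Leave alone.
- pepper_mill: Loose black pepper mill, 60 mm diameter, 170 mm high, origin at its underside. Leave alone.
- tape_roll: Loose roll of paper label tape lying flat, 84 mm diameter, 36 mm high, origin at its underside. Leave alone.
- hub (a point): Centre of the dark round crank hub on the carousel's axis, 185 mm above the table. Inside it a fluid coupling, which slips, is all that joins crank and tray: torque on the tray = 0.040 N m s/rad x (crank speed - tray speed), both in the world. With the crank held still the tray runs on for a while; the tray's angle to the crank is free.
- drag_arm: Blue drag arm, hinged to the stand on the side away from the pointer; its weighted foot, 26 mm thick, rests on the tray's edge, 142 mm from the axis, and rubs on it: dry drag of about 0.028 N m on the tray, but anywhere from a third to a little over double of that. Origin on its hinge, 84 mm above the table; the whole reaches to 92 mm. Leave it there.

How it is judged:
On the way, in this order (a step that is already met when the one before it is completed fails the run):
1. the tray turns anticlockwise at 15 turns a minute (1.57 rad/s within 0.2 rad/s) for 5 s on end (velocity of joint turntable between 1.37 and 1.77 rad/s), for 5 s.
2. the tray stands still with the red tab at the pointer (horizontal distance between tab and pointer below 0.024 m and velocity of joint turntable between -0.05 and 0.05 rad/s), for 0.5 s.
At the end, for the whole second after the job is handed in: The red tab is within 24 mm (0.14 rad) of its place at the pointer, the tray is at rest (under 0.05 rad/s), and the knob is released (all of step 2); the robot touches nothing.
It fails at once if the tray turns faster than 20 turns a minute (2.15 rad/s) (velocity of joint turntable above 2.15 rad/s or velocity of joint turntable below -2.15 rad/s).
It fails at once if the robot touches the tray, its jars or the drag arm (contact force between any of the arm, the fingers and tray above 1 N or contact force between any of the arm, the fingers and drag_arm above 1 N).
It fails at once if a can, the jar, the pepper mill or the tape roll is moved (distance of any of red_can, blue_can, pickle_jar, pepper_mill, tape_roll from where it was at the start of the episode above 0.02 m).
It also fails if it takes over 61 s, if anything falls off the work surface, if the arm or the gripper's body presses on something with over 40 N, if the wrist force passes 120 N, or if a joint passes its speed limit or range.

## Working session

There is one attempt and no reset: what is moved stays moved. The work goes in short steps, Python scripts to look and compute and a tool call to move; the robot and the scene stay as the last step left them, time stands still between calls to the robot, and variables do not carry over. Pictures are saved under pics/ and viewed, at most 10 in all, crops included, and the job is handed in when it is done.

Besides the shell and the picture viewer there is one more tool, called by a JSON object that holds its "api" and its "payload". carry_out: Moves the arm, as the interface text tells. Its arguments: {"type":"object","properties":{"plan":{"type":"array"},"newtons":{"type":"number"}},"required":["plan"]}

```bash
mkdir -p pics; cat > h.py <<'E'
import numpy as np, cv2
from scipy.spatial.transform import Rotation as R
from bench import manip
def camR(s):
    o=np.array(s["orientation"],float)
    if o.shape==(3,3): return o
    return R.from_euler('xyz',o).as_matrix() if o.size==3 else R.from_quat(o).as_matrix()
def ray(s,uv):
    f=s["frame"].shape[0]/2/np.tan(np.radians(s["fovy"])/2)
    d=np.array([(uv[0]-s["cx"])/f,-(uv[1]-s["cy"])/f,-1.])
    return np.array(s["position"]),camR(s)@d
def atz(s,uv,z):
    p,d=ray(s,uv); return p+d*(z-p[2])/d[2]
E
python3 - <<'E'
from h import *
s0=manip.get_state(); print(s0)
ims=[]
for c in("scene","top"):
    s=manip.snapshot(c); print({k:v for k,v in s.items() if k!="frame"})
    cv2.imwrite(f"pics/{c}.png",s["frame"][:,:,::-1])
    for q,z in (("knob_top",.237),("hub",.185),("tab",.05),("pointer",.05),("stand",0),("tray",.04),("drag_arm",.084),("red_can",0),("blue_can",0),("pickle_jar",0),("pepper_mill",0),("tape_roll",0)):
        for r in manip.pinpoint(c,q)[:2]: print(c,q,round(r["score"],2),np.round(r["xy"],1),np.round(atz(s,r["xy"],z),3))
print(manip.get_state()["time"])
E
```

```text
{'time': 0.0, 'q': array([ 1.30951585,  0.61590441, -0.01259892,  1.42493418,  0.00809731,
        1.10339187, -0.04037243]), 'joint_velocities': array([ 0.00045373, -0.00177981, -0.00079871, -0.00107172, -0.00074031,
       -0.00021384, -0.00074323]), 'effort': array([ 4.42487162e-04, -4.69214952e+01,  2.59391433e-01, -1.71033776e+01,
        9.98060976e-03,  9.75948205e-03, -9.96252083e-06]), 'tool_pos': array([ 0.15102818, -0.63141077,  0.23013612]), 'tool_rot': array([-3.13900546e+00,  4.55508607e-05,  2.34859405e-01]), 'wrist_force': array([ 0.1618512 , -0.16615011,  0.47832978]), 'torque': array([ 0.02466016, -0.01330884,  0.07017386]), 'finger_force': 0.0, 'gripper_width': 0.0854619049255797}
{'fovy': 47.66889451323591, 'cx': 320.5516952320365, 'cy': 196.20457616259844, 'position': array([ 1.6444712 , -0.35678457,  0.97889575]), 'orientation': array([0.93395698, 0.01112202, 1.25230265])}
scene knob_top 0.7 [369.9 169.9] [0.612 0.13  0.237]
scene knob_top 0.45 [346.8 231.7] [ 0.852 -0.035  0.237]
scene hub 0.78 [346.5 182.4] [0.581 0.069 0.185]
scene tab 0.76 [297.5 212.5] [ 0.
[... 1067 characters left out ...]
-0.077  0.05 ]
top tab 0.65 [292.2 127.7] [0.766 0.084 0.05 ]
top pointer 0.62 [292.2 127.8] [0.766 0.084 0.05 ]
top stand 0.82 [300.6 183.3] [0.612 0.065 0.   ]
top tray 0.86 [302.3 186.4] [0.598 0.058 0.04 ]
top drag_arm 0.44 [286.4 237.2] [0.455 0.102 0.084]
top drag_arm 0.25 [300.5 187.1] [0.592 0.061 0.084]
top red_can 0.59 [470.7 242.3] [ 0.43  -0.421  0.   ]
top blue_can 0.87 [458.6 178.5] [ 0.615 -0.395  0.   ]
top pickle_jar 0.61 [174.4 233.4] [0.474 0.436 0.   ]
top pickle_jar 0.6 [469.2 245.2] [ 0.422 -0.417  0.   ]
top pepper_mill 0.83 [440.2 140. ] [ 0.73  -0.346  0.   ]
top tape_roll 0.67 [201.3 155.2] [0.702 0.357 0.   ]
top tape_roll 0.44 [301.5 185.8] [0.605 0.063 0.   ]
1.3
```

View pics/scene.png

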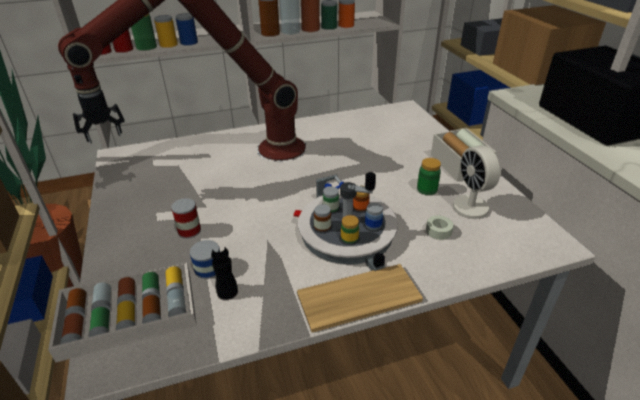

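View pics/top.png

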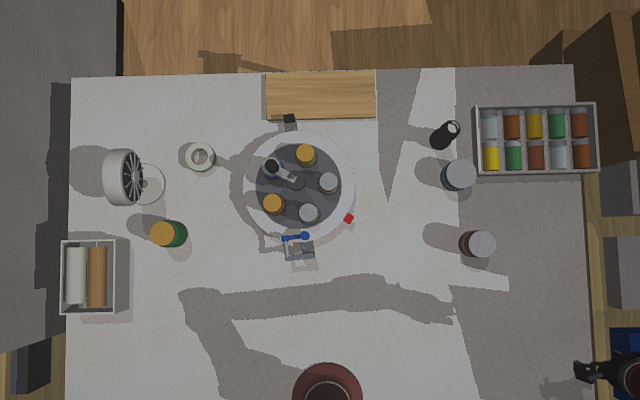

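{"api": "carry_out", "payload": {"plan": [[[0,0,-0.75,0,0,0.75,1],[0,0,-0.75,0,0,0.75,1],[0,0,-0.75,0,0,0.75,1],[0.56,-0.95,0,0,0,0,1],[0.56,-0.95,0,0,0,0,1],[0.56,-0.95,0,0,0,0,1],[0.56,-0.95,0,0,0,0,1],[0.56,-0.95,0,0,0,0,1]]]}}

```text
time: 2.1
tool_pos: [0.2641, -0.4406, 0.3216]
tool_rot: [3.141, -0.001, -0.001]
wrist_force: [1.1, -0.4, 0.5]
gripper_width: 0.0856
finger_force: 0.0
```

{"api": "carry_out", "payload": {"plan": [[[0.56,-0.95,0,0,0,0,1],[0.56,-0.95,0,0,0,0,1],[0.56,-0.95,0,0,0,0,1],[0.56,-0.95,0,0,0,0,1],[0.56,-0.95,0,0,0,0,1],[0.56,-0.95,0,0,0,0,1],[0.56,-0.95,0,0,0,0,1],[0.56,-0.95,0,0,0,0,1]]]}}

```text
time: 2.9
tool_pos: [0.4435, -0.1368, 0.3218]
tool_rot: [3.141, -0.001, -0.001]
wrist_force: [0.7, -0.8, 0.5]
gripper_width: 0.0855
finger_force: 0.0
```

{"api": "carry_out", "payload": {"plan": [[[0.56,-0.95,0,0,0,0,1],[0.56,-0.95,0,0,0,0,1],[0.56,-0.95,0,0,0,0,1],[0.56,-0.95,0,0,0,0,1],[0.56,-0.95,0,0,0,0,1],[0,0,0,0,0,0,1]]]}}

```text
time: 3.5
tool_pos: [0.5563, 0.0597, 0.3209]
tool_rot: [-3.135, -0.001, 0.011]
wrist_force: [-0.9, -0.4, -0.1]
gripper_width: 0.0856
finger_force: 0.0
```

```bash
python3 - <<'E'
from h import *
import pickle
print(manip.get_state()["tool_pos"])
for c in("wrist","top"):
    s=manip.snapshot(c); print(c,s["fovy"],s["position"],s["orientation"])
    pickle.dump(s,open(f"{c}2.pkl","wb"))
    cv2.imwrite(f"pics/{c}2.png",s["frame"][:,:,::-1])
    if c=="wrist":
      for q,z in (("knob_top",.237),("hub",.185),("tab",.05),("pointer",.05),("stand",0),("tray",.04)):
        for r in manip.pinpoint(c,q)[:2]: print(c,q,round(r["score"],2),np.round(r["xy"],1),np.round(atz(s,r["xy"],z),3))
a=cv2.imread("pics/wrist2.png");b=cv2.imread("pics/top2.png")
cv2.imwrite("pics/both2.png",np.vstack([cv2.resize(a,(480,300)),cv2.resize(b[60:300,150:534],(480,300))]))
E
```

```text
[0.55634113 0.05973705 0.32092193]
wrist 61.633242738139685 [0.63955634 0.06048499 0.46499292] [-0.32853427  0.00630093 -1.55974074]
wrist knob_top 0.96 [224.3  94.3] [0.635 0.126 0.237]
wrist knob_top 0.73 [428.4 198.5] [ 0.565 -0.014  0.237]
wrist hub 0.68 [313.8 135.5] [0.602 0.069 0.185]
wrist tab 0.92 [430.2 200. ] [ 0.502 -0.078  0.05 ]
wrist pointer 0.27 [ 69.1 206. ] [0.488 0.396 0.05 ]
wrist stand 0.87 [317.5 118.6] [0.599 0.07  0.   ]
top 42.90814123068379 [ 0.43816383 -0.01872067  1.47743971] [ 0.08540366  0.01953334 -1.59178781]
```

View pics/both2.png

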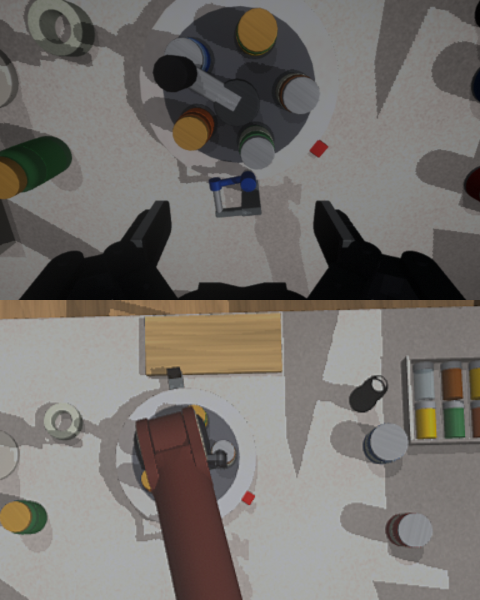

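```bash
cat > fit.py <<'E'
from h import *
import pickle
from scipy.optimize import least_squares
w=pickle.load(open("wrist2.pkl","rb")); t=pickle.load(open("top2.pkl","rb")); tf=cv2.imread("pics/top.png")[:,:,::-1]
def blob(im,box,lo):
    x0,y0,x1,y1=box; g=im[y0:y1,x0:x1].max(2)<lo
    n,l,st,c=cv2.connectedComponentsWithStats(g.astype(np.uint8)); i=1+st[1:,4].argmax()
    return st[i]+[x0,y0,0,0,0],c[i]+[x0,y0]
def red(im,box):
    x0,y0,x1,y1=box; a=im[y0:y1,x0:x1].astype(int); m=(a[...,0]>120)&(a[...,1]<70)
    v,u=np.nonzero(m); return u.mean()+x0,v.mean()+y0,m.sum()
for th in (25,40): print("wrist knob",blob(w["frame"],(190,60,290,130),th)); print("top knob",blob(tf,(255,150,300,190),th))
print("red wrist",red(w["frame"],(395,170,450,230)),"top",red(tf,(335,205,365,235)))
# tab outside edge visible part centre ~ (160+180)/2
for s,im,b in((w,w["frame"],(395,170,450,230)),(t,tf,(335,205,365,235))):
    print(atz(s,red(im,b)[:2],.05))
E
python3 fit.py; python3 - <<'E'
import cv2,numpy as np
a=cv2.imread("pics/wrist2.png")[0:240,170:460]; b=cv2.imread("pics/top.png")[105:265,225:375]
cv2.imwrite("pics/z.png",np.hstack([cv2.resize(a,(435,360),interpolation=2),cv2.resize(b,(338,360),interpolation=2)]))
E
```

```text
wrist knob (array([ 205,   74,   58,   49, 2178]), array([232.71763085,  97.19100092]))Traceback (most recent call last):
  File "fit.py", line 12, in <module>
    for th in (25,40): print("wrist knob",blob(w["frame"],(190,60,290,130),th)); print("top knob",blob(tf,(255,150,300,190),th))
                                                                                                  ~~~~^^^^^^^^^^^^^^^^^^^^^^^^^
  File "fit.py", line 7, in blob
    n,l,st,c=cv2.connectedComponentsWithStats(g.astype(np.uint8)); i=1+st[1:,4].argmax()
                                                                       ~~~~~~~~~~~~~~~^^
ValueError: attempt to get argmax of an empty sequence
```

View pics/z.png

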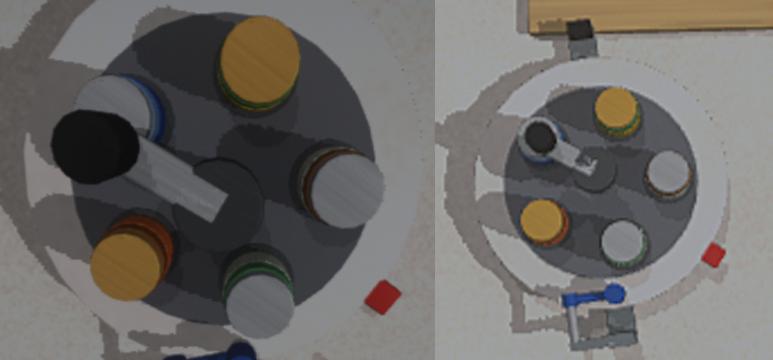

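```bash
cat > fit.py <<'E'
from h import *
import pickle
from scipy.optimize import least_squares
w=pickle.load(open("wrist2.pkl","rb")); t=pickle.load(open("top2.pkl","rb")); tf=cv2.imread("pics/top.png")[:,:,::-1]
def red(im,box):
    x0,y0,x1,y1=box; a=im[y0:y1,x0:x1].astype(int); m=(a[...,0]>110)&(a[...,1]<80)
    v,u=np.nonzero(m); return u.mean()+x0,v.mean()+y0
M=[("knob",atz(w,(229.5,98),.237)[:2],.003),("knob",atz(t,(272,166.8),.237)[:2],.004),
("hub",atz(w,(315,137),.185)[:2],.003),("hub",atz(t,(295.6,181.4),.185)[:2],.004),
("tab",atz(w,red(w["frame"],(395,170,450,230)),.05)[:2],.003),("tab",atz(t,red(tf,(335,205,365,235)),.05)[:2],.003),
("tip",atz(t,(292.2,127.8),.05)[:2],.005)]
# dark disc edge (r=? ) in wrist/top not used
for m in M: print(m)
def res(p):
    c=p[:2]; pos=dict(hub=c,knob=c+.065*np.array([np.cos(p[2]),np.sin(p[2])]),tab=c+.170*np.array([np.cos(p[3]),np.sin(p[3])]),tip=c+.17*np.array([np.cos(p[4]),np.sin(p[4])]))
    return np.concatenate([(pos[n]-x)/s for n,x,s in M])
r=least_squares(res,[.6,.065,1,-2.1,.1]);print(r.x,(r.fun*np.repeat([m[2] for m in M],2)*1000).round(1).reshape(-1,2))
c=r.x[:2]; print("knob",c+.065*np.array([np.cos(r.x[2]),np.sin(r.x[2])]))
E
python3 fit.py
```

```text
('knob', array([0.63231475, 0.12255337]), 0.003)
('knob', array([0.62669344, 0.12159486]), 0.004)
('hub', array([0.6005667 , 0.06823301]), 0.003)
('hub', array([0.59544576, 0.06745254]), 0.004)
('tab', array([ 0.50539335, -0.0710398 ]), 0.003)
('tab', array([ 0.50523198, -0.06959571]), 0.003)
('tip', array([0.76600214, 0.08357873]), 0.005)
[ 0.59880066  0.06844     1.04098084 -2.16368649  0.09029563] [[-0.7  2. ]
 [ 5.   2.9]
 [-1.8  0.2]
 [ 3.4  1. ]
 [-1.6 -1.5]
 [-1.4 -3. ]
 [ 2.1  0.2]]
knob [0.63164997 0.12452852]
```

{"api": "carry_out", "payload": {"plan": [[[0.93,-0.8,0,0,0,0,1],[0.93,-0.8,0,0,0,0,1],[0,0,0.75,0,0,0,1],[0,0,0.75,0,0,0,1],[0,0,0.75,0,0,0,1],[0,0,0.7,0,0,0,1],[0,0,0,0,0,0,0],[0,0,0,0,0,0,0]]], "newtons": 40}}

```text
time: 4.7
tool_pos: [0.6297, 0.1149, 0.2039]
tool_rot: [-3.142, -0.0, -0.002]
wrist_force: [0.9, -0.2, -0.1]
gripper_width: 0.0588
finger_force: 0.0
```

{"api": "carry_out", "payload": {"plan": [[[0,0,0,0,0,0,0],[0,0,0,0,0,0,0],[0,0,0,0,0,0,0]]]}}

```text
time: 5.0
tool_pos: [0.6314, 0.1167, 0.2062]
tool_rot: [-3.139, -0.007, -0.0]
wrist_force: [0.7, 2.5, 6.3]
gripper_width: 0.0303
finger_force: 39.3
```

```bash
python3 - <<'E'
from h import *
s=manip.get_state(); print(s)
a=manip.snapshot("wrist");b=manip.snapshot("scene");c=manip.snapshot("top")
import pickle; pickle.dump((a,b,c),open("g.pkl","wb"))
cv2.imwrite("pics/g.png",np.vstack([cv2.resize(a["frame"][:,:,::-1],(480,300)),np.hstack([cv2.resize(b["frame"][150:290,250:450,::-1],(400,280)),cv2.resize(c["frame"][105:265,225:375,::-1],(263,280))])[:,:480]]) if 0 else np.hstack([np.vstack([cv2.resize(a["frame"][:,:,::-1],(448,280)),cv2.resize(b["frame"][145:285,238:462,::-1],(448,280))]),cv2.resize(c["frame"][85:285,220:345,::-1],(350,560))]))
E
```

```text
{'time': 5.0, 'q': array([-0.07540686,  0.63160119, -0.24457496,  1.48342052,  0.16595354,
        1.03969994, -1.92883971]), 'joint_velocities': array([-0.00113404,  0.0036618 ,  0.00430061, -0.00043561,  0.00134941,
       -0.00424271,  0.00054138]), 'effort': array([ 8.54051840e-01, -4.31979990e+01, -1.38942484e+00, -1.39129204e+01,
        2.60350099e-01,  5.83616439e-01, -1.76044466e-02]), 'tool_pos': array([0.63144164, 0.11673049, 0.20620268]), 'tool_rot': array([-3.13912979e+00, -6.77385854e-03, -2.86565816e-04]), 'wrist_force': array([0.69116638, 2.54163944, 6.31160413]), 'torque': array([ 0.34307992, -0.29684489,  0.01813431]), 'finger_force': 39.335601925849915, 'gripper_width': 0.030287686533385514}
```

View pics/g.png

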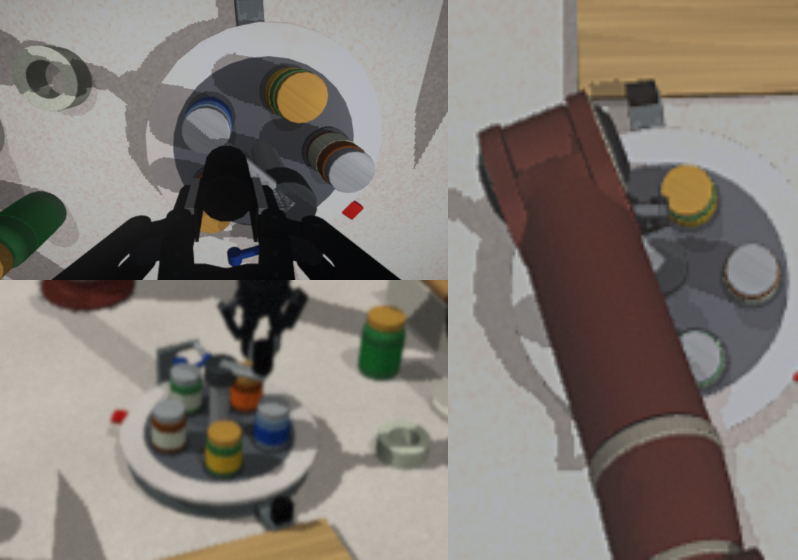

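```bash
python3 - <<'E'
from h import *
import pickle
a,b,c=pickle.load(open("g.pkl","rb"))
im=a["frame"][:,:,::-1].copy(); im=np.clip(im.astype(int)*3,0,255).astype(np.uint8)
def proj(s,P):
    v=camR(s).T@(np.asarray(P)-s["position"]); f=200/np.tan(np.radians(s["fovy"])/2)
    return s["cx"]+f*v[0]/-v[2], s["cy"]-f*v[1]/-v[2]
T=np.linspace(0,2*np.pi,40)
for off,col in((0,(0,0,255)),(.010,(0,255,0))):
  for z in(.237,.187):
    pts=np.array([proj(a,(.6314+off+.016*np.cos(t),.1167+.016*np.sin(t),z)) for t in T])
    cv2.polylines(im,[pts.astype(int)],True,col if z>.2 else tuple(x//2 for x in col),1)
cv2.imwrite("pics/g2.png",cv2.resize(im[170:370,200:500],(750,500)))
E
```

```text
(no output)
```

View pics/g2.png

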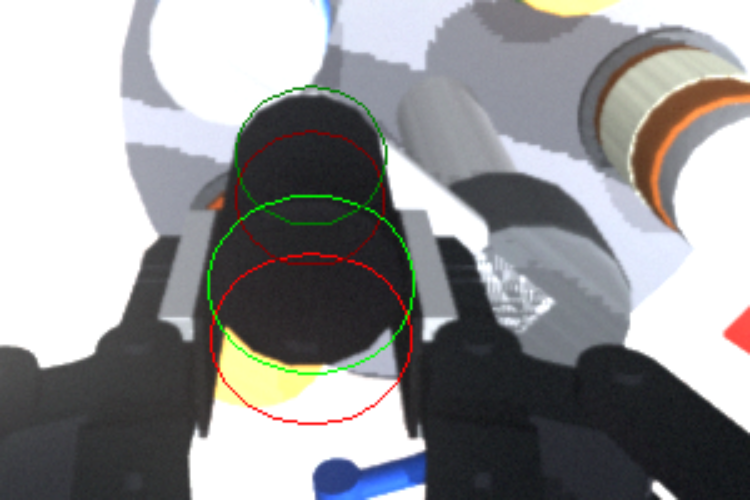

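{"api": "carry_out", "payload": {"plan": [[[0,0,0,0,0,0,0.7],[0,0,0,0,0,0,0.7],[0.24,0,0,0,0,0,0.7],[0,0,0,0,0,0,0.7]]]}}

```text
time: 5.55
tool_pos: [0.64, 0.1147, 0.2027]
tool_rot: [3.141, 0.0, -0.002]
wrist_force: [0.3, -0.2, 0.0]
gripper_width: 0.0594
finger_force: 0.0
```

{"api": "carry_out", "payload": {"plan": [[[0,0,0,0,0,0,0],[0,0,0,0,0,0,0],[0,0,0,0,0,0,0],[0,0,0,0,0,0,0]]], "newtons": 50}}

```text
time: 5.95
tool_pos: [0.6389, 0.1156, 0.2033]
tool_rot: [-3.141, 0.0, -0.001]
wrist_force: [-0.6, 0.2, -0.7]
gripper_width: 0.0308
finger_force: 49.4
```

```bash
python3 - <<'E'
from h import *
import pickle
a=manip.snapshot("wrist");pickle.dump(a,open("g3.pkl","wb"));st=manip.get_state();p=st["tool_pos"];print(p,st["wrist_force"],st["time"])
im=a["frame"][:,:,::-1].copy(); im=np.clip(im.astype(int)*3,0,255).astype(np.uint8)
def proj(s,P):
    v=camR(s).T@(np.asarray(P)-s["position"]); f=200/np.tan(np.radians(s["fovy"])/2)
    return s["cx"]+f*v[0]/-v[2], s["cy"]-f*v[1]/-v[2]
T=np.linspace(0,2*np.pi,40)
for off,col in((0,(0,0,255)),):
  for z in(.237,.187):
    pts=np.array([proj(a,(p[0]+off+.016*np.cos(t),p[1]+.016*np.sin(t),z)) for t in T])
    cv2.polylines(im,[pts.astype(int)],True,col,1)
cv2.imwrite("pics/g3.png",cv2.resize(im[170:370,200:500],(600,400)))
E
```

```text
[0.63887167 0.11560436 0.20328009] [ 0.242516   -0.48072438 -0.13223039] 6.0
```

View pics/g3.png

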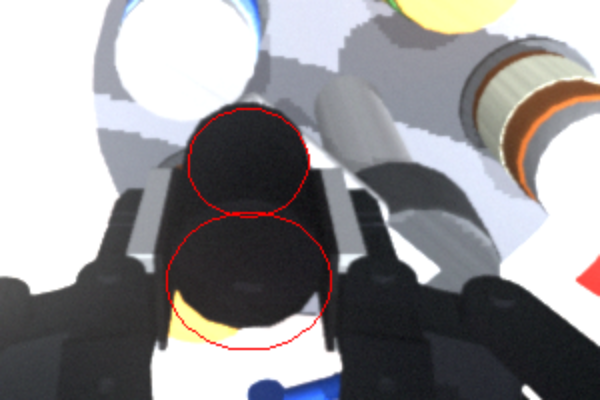

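```bash
cat > trk.py <<'E'
from h import *
import json,pickle,sys
C=np.array([.5985,.0678]); 
def findtab(s,zs=.05):
    a=s["frame"].astype(int); m=((a[...,0]>90)&(a[...,1]<.4*a[...,0])&(a[...,2]<.45*a[...,0])).astype(np.uint8)
    n,l,st,ce=cv2.connectedComponentsWithStats(m); out=[]
    for i in range(1,n):
        if st[i,4]<6: continue
        p=atz(s,ce[i],zs)[:2]-C; r=np.hypot(*p)
        if .15<r<.195 and st[i,4]<400: out.append((round(float(np.arctan2(p[1],p[0])),3),round(float(r),3),int(st[i,4])))
    return out
def look(cams=("top","scene")):
    o=[]
    for c in cams:
        t=manip.get_state()["time"]; s=manip.snapshot(c); r=findtab(s); o.append((round(float(t),3),c,r))
        pickle.dump(s,open("last_%s.pkl"%c,"wb"))
    return o
R0=.065
def gen(ws):
    """rows for crank speeds ws (rad/s per 0.1 s row); keeps commanded angle in th.json"""
    d=json.load(open("th.json")); th,x,y=d["th"],d["x"],d["y"]; rows=[]
    for w in ws:
        th+=w*.1; X,Y=R0*np.cos(th),R0*np.sin(th)
        tx=round((X-x)/.04,2); ty=round(-(Y-y)/.04,2); x+=tx*.04; y-=ty*.04
        rows.append([tx,ty,0,0,0,0,0])
    json.dump(dict(th=th,x=x,y=y),open("th.json","w")); print(json.dumps([rows]))
E
python3 - <<'E'
from trk import *
th=.848; json.dump(dict(th=th,x=.065*np.cos(th),y=.065*np.sin(th)),open("th.json","w"))
a,b,c=pickle.load(open("g.pkl","rb"))
print(findtab(b),findtab(c))
tf=cv2.imread("pics/top.png")
for s,im,box in((c,tf,(275,105,305,135)),(b,b["frame"],(360,245,395,275))):
    x0,y0,x1,y1=box; g=im[y0:y1,x0:x1].max(2)
    m=(g<60).astype(np.uint8); n,l,st,ce=cv2.connectedComponentsWithStats(m); i=1+st[1:,4].argmax(); p=ce[i]+[x0,y0]
    for z in (.03,.05,.064):
        q=atz(s,p,z)[:2]-C; print(st[i],p,z,q,np.hypot(*q),np.arctan2(q[1],q[0]))
gen([.6,1.2,1.8,2.3,2.4,2.4,2.4,2.4]); gen([2.4]*8)
E
```

```text
[(-2.121, 0.168, 25)] [(-2.169, 0.167, 58)]
[ 8  9 12  9 87] [288.87356322 118.03448276] 0.03 [0.20108526 0.0263955 ] 0.20281026513987135 0.13051899140500997
[ 8  9 12  9 87] [288.87356322 118.03448276] 0.05 [0.19609132 0.02483528] 0.19765777492078251 0.1259808608394514
[ 8  9 12  9 87] [288.87356322 118.03448276] 0.064 [0.19259556 0.02374313] 0.1940535631351533 0.12266082596845505
[  0   0  30  24 249] [375.87148594 258.75502008] 0.03 [0.17402853 0.02448127] 0.17574203635531563 0.13975683732276303
[  0   0  30  24 249] [375.87148594 258.75502008] 0.05 [0.19240658 0.01501626] 0.19299166123160022 0.07788651551568891
[  0   0  30  24 249] [375.87148594 258.75502008] 0.064 [0.20527122 0.00839074] 0.20544263836781756 0.040853621934346586
[[[-0.08, -0.06, 0, 0, 0, 0, 0], [-0.16, -0.11, 0, 0, 0, 0, 0], [-0.26, -0.13, 0, 0, 0, 0, 0], [-0.36, -0.09, 0, 0, 0, 0, 0], [-0.39, -0.01, 0, 0, 0, 0, 0], [-0.38, 0.09, 0, 0, 0, 0, 0], [-0.35, 0.18, 0, 0, 0, 0, 0], [-0.29, 0.25, 0, 0, 0, 0, 0]]]
[[[-0.23, 0.31, 0, 0, 0, 0, 0], [-0.14, 0.37, 0, 0, 0, 0, 0], [-0.06, 0.38, 0, 0, 0, 0, 0], [0.04, 0.39, 0, 0, 0, 0, 0], [0.13, 0.36, 0, 0, 0, 0, 0], [0.21, 0.33, 0, 0, 0, 0, 0], [0.28, 0.27, 0, 0, 0, 0, 0], [0.34, 0.19, 0, 0, 0, 0, 0]]]
```

{"api": "carry_out", "payload": {"plan": [[[-0.08,-0.06,0,0,0,0,0],[-0.16,-0.11,0,0,0,0,0],[-0.26,-0.13,0,0,0,0,0],[-0.36,-0.09,0,0,0,0,0],[-0.39,-0.01,0,0,0,0,0],[-0.38,0.09,0,0,0,0,0],[-0.35,0.18,0,0,0,0,0],[-0.29,0.25,0,0,0,0,0]]]}}

```text
time: 6.8
tool_pos: [0.5466, 0.1108, 0.2032]
tool_rot: [3.141, 0.0, 0.001]
wrist_force: [3.0, -1.6, -3.3]
gripper_width: 0.0309
finger_force: 49.8
```

```bash
python3 - <<'E'
from trk import *
print(manip.get_state()["tool_pos"]); print(look()); print(manip.get_state()["tool_pos"],json.load(open("th.json")))
E
```

```text
[0.54663342 0.11082708 0.20323478]
[(6.8, 'top', [(-2.008, 0.166, 60)]), (6.85, 'scene', [(-1.938, 0.17, 24)])]
[0.54546771 0.10921336 0.20328519] {'th': 4.318000000000001, 'x': -0.02500351492769924, 'y': -0.06005266908406761}
```

{"api": "carry_out", "payload": {"plan": [[[-0.23,0.31,0,0,0,0,0],[-0.14,0.37,0,0,0,0,0],[-0.06,0.38,0,0,0,0,0],[0.04,0.39,0,0,0,0,0],[0.13,0.36,0,0,0,0,0],[0.21,0.33,0,0,0,0,0],[0.28,0.27,0,0,0,0,0],[0.34,0.19,0,0,0,0,0]]]}}

```text
time: 7.7
tool_pos: [0.572, 0.0065, 0.2032]
tool_rot: [-3.14, 0.0, -0.001]
wrist_force: [1.5, 4.3, -4.1]
gripper_width: 0.0309
finger_force: 50.3
```

```bash
python3 - <<'E'
from trk import *
print(look(("top",)));s=manip.get_state(); print(s["tool_pos"],s["wrist_force"]);gen([2.4]*8)
E
```

```text
[(7.7, 'top', [(-1.513, 0.167, 61)])]
[0.57501493 0.00553998 0.20322268] [ 4.14374697  1.64521834 -2.75883679]
[[[0.38, 0.1, 0, 0, 0, 0, 0], [0.38, 0.02, 0, 0, 0, 0, 0], [0.38, -0.08, 0, 0, 0, 0, 0], [0.36, -0.17, 0, 0, 0, 0, 0], [0.3, -0.25, 0, 0, 0, 0, 0], [0.23, -0.31, 0, 0, 0, 0, 0], [0.15, -0.35, 0, 0, 0, 0, 0], [0.07, -0.39, 0, 0, 0, 0, 0]]]
```

{"api": "carry_out", "payload": {"plan": [[[0.38,0.1,0,0,0,0,0],[0.38,0.02,0,0,0,0,0],[0.38,-0.08,0,0,0,0,0],[0.36,-0.17,0,0,0,0,0],[0.3,-0.25,0,0,0,0,0],[0.23,-0.31,0,0,0,0,0],[0.15,-0.35,0,0,0,0,0],[0.07,-0.39,0,0,0,0,0]]]}}

```text
time: 8.55
tool_pos: [0.6605, 0.0634, 0.2031]
tool_rot: [3.14, 0.003, -0.002]
wrist_force: [-6.1, -0.3, 1.2]
gripper_width: 0.031
finger_force: 51.0
```

```bash
cat > sim.py <<'E'
from trk import *
from scipy.optimize import least_squares
# log.json: seg [t_start, [ws]] and obs [t, angle]
def sim(segs,I,D,ts,th0,v0=0,t0=6.0,lag=.05):
    dt=.005; T=max(ts)+.001; n=int((T-t0)/dt)+2; t=t0+dt*np.arange(n)
    w=np.zeros(n)
    for a,ws in segs:
        for i,x in enumerate(ws): w[(t>=a+.1*i+lag-1e-9)&(t<a+.1*i+.1+lag-1e-9)]=x
    th=np.zeros(n); v=np.zeros(n); th[0]=th0; v[0]=v0
    for i in range(n-1):
        f=.04*(w[i]-v[i])-.008*v[i]; d=D+.004
        nv=v[i]+dt*(f-d*np.sign(v[i]) if v[i] else (f-np.clip(f,-d,d)))/I
        if v[i]*nv<0: nv=0
        v[i+1]=nv; th[i+1]=th[i]+dt*nv
    return np.interp(ts,t,th),np.interp(ts,t,v)
def fit(L):
    ts=np.array([o[0] for o in L["obs"]]); an=np.unwrap([o[1] for o in L["obs"]]) if 0 else np.array([o[1] for o in L["obs"]])
    def res(p):
        th,v=sim(L["segs"],p[0],p[1],ts,p[2]); return np.r_[(th-an)/.02,(p[0]-.0407)/.01,(p[1]-.03)/.03,(p[2]+2.165)/.01]
    r=least_squares(res,[.0407,.03,-2.165],diff_step=.02); print("I,D,th0",r.x.round(4),"res",r.fun[:len(ts)].round(1)*.02)
    th,v=sim(L["segs"],*r.x[:2],[ts[-1]],r.x[2]); print("now th,v",th,v,"crank for 1.57:",1.57+(r.x[1]+.004+.01256)/.04); return r.x
E
python3 - <<'E'
from sim import *
o=look(("top",)); s=manip.get_state(); print(o,s["time"],s["tool_pos"],s["wrist_force"])
L=dict(segs=[[6.0,[.6,1.2,1.8,2.3,2.4,2.4,2.4,2.4]],[6.9,[2.4]*8],[7.75,[2.4]*8]],obs=[[6.8,-2.008],[7.7,-1.513]])
if o[0][2]: L["obs"].append([o[0][0],o[0][2][0][0]])
json.dump(L,open("log.json","w")); fit(L)
E
```

```text
[(8.55, 'top', [(-0.882, 0.168, 59)])] 8.6 [0.66041264 0.06834399 0.20320947] [-4.05001362  2.91337777 -0.11132173]
I,D,th0 [ 0.0309  0.0464 -2.1616] res [-0.012 -0.008  0.006]
now th,v [-0.87639889] [0.8513964] crank for 1.57: 3.143123791322931
```

```bash
python3 -c "
from trk import *
gen([2.7,3.0,3.3,3.3,3.3,3.3,3.3,3.3])"
```

```text
[[[-0.04, -0.43, 0, 0, 0, 0, 0], [-0.18, -0.46, 0, 0, 0, 0, 0], [-0.34, -0.41, 0, 0, 0, 0, 0], [-0.45, -0.28, 0, 0, 0, 0, 0], [-0.52, -0.11, 0, 0, 0, 0, 0], [-0.53, 0.05, 0, 0, 0, 0, 0], [-0.49, 0.23, 0, 0, 0, 0, 0], [-0.38, 0.37, 0, 0, 0, 0, 0]]]
```

{"api": "carry_out", "payload": {"plan": [[[-0.04,-0.43,0,0,0,0,0],[-0.18,-0.46,0,0,0,0,0],[-0.34,-0.41,0,0,0,0,0],[-0.45,-0.28,0,0,0,0,0],[-0.52,-0.11,0,0,0,0,0],[-0.53,0.05,0,0,0,0,0],[-0.49,0.23,0,0,0,0,0],[-0.38,0.37,0,0,0,0,0]]]}}

```text
time: 9.4
tool_pos: [0.5438, 0.1073, 0.2033]
tool_rot: [-3.14, -0.004, 0.002]
wrist_force: [4.2, -2.3, -6.8]
gripper_width: 0.0309
finger_force: 50.4
```

```bash
cat > step.py <<'E'
from sim import *
# usage: step.py "prev ws" "next ws" cams
prev=eval(sys.argv[1]); nxt=eval(sys.argv[2]); cams=sys.argv[3].split(",") if sys.argv[3] else []
L=json.load(open("log.json")); t1=manip.get_state()["time"]
L["segs"].append([round(t1-.1*len(prev),3),prev])
o=look(cams); s=manip.get_state(); print(o,s["time"],s["tool_pos"].round(4),s["wrist_force"].round(1))
for t,c,r in o:
    if r:
        r=max(r,key=lambda q:q[2]); tp,_=sim(L["segs"],.035,.045,[t],-2.165)
        a=r[0]; a+=2*np.pi*round((tp[0]-a)/2/np.pi)
        if c=="top": L["obs"].append([t,a])
json.dump(L,open("log.json","w")); fit(L)
gen(nxt)
E
python3 step.py "[2.7,3,3.3,3.3,3.3,3.3,3.3,3.3]" "[3.3]*8" top
```

```text
[(9.4, 'top', [(-0.039, 0.169, 63)])] 9.45 [0.541  0.1032 0.2032] [-5.7 -2.5  0.1]
I,D,th0 [ 0.0285  0.0478 -2.1609] res [-0.008 -0.01  -0.01   0.012]
now th,v [-0.02789733] [1.35204777] crank for 1.57: 3.1794166069897
[[[-0.24, 0.48, 0, 0, 0, 0, 0], [-0.08, 0.53, 0, 0, 0, 0, 0], [0.1, 0.52, 0, 0, 0, 0, 0], [0.26, 0.46, 0, 0, 0, 0, 0], [0.41, 0.36, 0, 0, 0, 0, 0], [0.49, 0.2, 0, 0, 0, 0, 0], [0.53, 0.04, 0, 0, 0, 0, 0], [0.52, -0.15, 0, 0, 0, 0, 0]]]
```

{"api": "carry_out", "payload": {"plan": [[[-0.24,0.48,0,0,0,0,0],[-0.08,0.53,0,0,0,0,0],[0.1,0.52,0,0,0,0,0],[0.26,0.46,0,0,0,0,0],[0.41,0.36,0,0,0,0,0],[0.49,0.2,0,0,0,0,0],[0.53,0.04,0,0,0,0,0],[0.52,-0.15,0,0,0,0,0]]]}}

```text
time: 10.25
tool_pos: [0.6242, 0.009, 0.2032]
tool_rot: [-3.14, -0.0, -0.002]
wrist_force: [-2.4, 2.1, -0.4]
gripper_width: 0.0309
finger_force: 50.9
```

```bash
python3 step.py "[3.3]*8" "[3.3]*8" top
```

```text
[(10.25, 'top', [(1.093, 0.17, 56)])] 10.3 [0.6282 0.0114 0.2034] [ 5.   1.6 -3.7]
I,D,th0 [ 0.0269  0.0489 -2.1585] res [-0.004 -0.012 -0.024 -0.012  0.024]
now th,v [1.11723253] [1.5213774] crank for 1.57: 3.2064563023957806
[[[0.44, -0.3, 0, 0, 0, 0, 0], [0.32, -0.42, 0, 0, 0, 0, 0], [0.16, -0.51, 0, 0, 0, 0, 0], [-0.01, -0.53, 0, 0, 0, 0, 0], [-0.18, -0.51, 0, 0, 0, 0, 0], [-0.33, -0.41, 0, 0, 0, 0, 0], [-0.45, -0.29, 0, 0, 0, 0, 0], [-0.52, -0.12, 0, 0, 0, 0, 0]]]
```

{"api": "carry_out", "payload": {"plan": [[[0.44,-0.3,0,0,0,0,0],[0.32,-0.42,0,0,0,0,0],[0.16,-0.51,0,0,0,0,0],[-0.01,-0.53,0,0,0,0,0],[-0.18,-0.51,0,0,0,0,0],[-0.33,-0.41,0,0,0,0,0],[-0.45,-0.29,0,0,0,0,0],[-0.52,-0.12,0,0,0,0,0]]]}}

```text
time: 11.1
tool_pos: [0.6007, 0.1324, 0.2032]
tool_rot: [3.14, -0.002, 0.001]
wrist_force: [0.9, -4.0, -2.4]
gripper_width: 0.0311
finger_force: 51.0
```

```bash
python3 step.py "[3.3]*8" "[3.4]*8" top
```

```text
[(11.1, 'top', [])] 11.15 [0.5963 0.1325 0.2032] [-5.1 -2.8 -0.6]
I,D,th0 [ 0.0269  0.0489 -2.1585] res [-0.004 -0.012 -0.024 -0.012  0.024]
now th,v [1.11723253] [1.5213774] crank for 1.57: 3.2064563023957806
[[[-0.55, 0.05, 0, 0, 0, 0, 0], [-0.5, 0.24, 0, 0, 0, 0, 0], [-0.39, 0.38, 0, 0, 0, 0, 0], [-0.24, 0.5, 0, 0, 0, 0, 0], [-0.06, 0.55, 0, 0, 0, 0, 0], [0.13, 0.53, 0, 0, 0, 0, 0], [0.3, 0.46, 0, 0, 0, 0, 0], [0.43, 0.34, 0, 0, 0, 0, 0]]]
```

{"api": "carry_out", "payload": {"plan": [[[-0.55,0.05,0,0,0,0,0],[-0.5,0.24,0,0,0,0,0],[-0.39,0.38,0,0,0,0,0],[-0.24,0.5,0,0,0,0,0],[-0.06,0.55,0,0,0,0,0],[0.13,0.53,0,0,0,0,0],[0.3,0.46,0,0,0,0,0],[0.43,0.34,0,0,0,0,0]]]}}

```text
time: 11.95
tool_pos: [0.5651, 0.0097, 0.2033]
tool_rot: [-3.141, -0.0, -0.001]
wrist_force: [0.8, 3.5, -5.9]
gripper_width: 0.0311
finger_force: 50.8
```

```bash
python3 step.py "[3.4]*8" "[3.4]*8" top
```

```text
[(11.95, 'top', [])] 12.0 [0.5696 0.0078 0.2033] [ 4.5 -0.8 -4. ]
I,D,th0 [ 0.0269  0.0489 -2.1585] res [-0.004 -0.012 -0.024 -0.012  0.024]
now th,v [1.11723253] [1.5213774] crank for 1.57: 3.2064563023957806
[[[0.52, 0.18, 0, 0, 0, 0, 0], [0.55, -0.02, 0, 0, 0, 0, 0], [0.52, -0.19, 0, 0, 0, 0, 0], [0.42, -0.35, 0, 0, 0, 0, 0], [0.28, -0.48, 0, 0, 0, 0, 0], [0.1, -0.54, 0, 0, 0, 0, 0], [-0.08, -0.54, 0, 0, 0, 0, 0], [-0.26, -0.49, 0, 0, 0, 0, 0]]]
```

{"api": "carry_out", "payload": {"plan": [[[0.52,0.18,0,0,0,0,0],[0.55,-0.02,0,0,0,0,0],[0.52,-0.19,0,0,0,0,0],[0.42,-0.35,0,0,0,0,0],[0.28,-0.48,0,0,0,0,0],[0.1,-0.54,0,0,0,0,0],[-0.08,-0.54,0,0,0,0,0],[-0.26,-0.49,0,0,0,0,0]]]}}

```text
time: 12.8
tool_pos: [0.647, 0.1073, 0.2031]
tool_rot: [3.14, 0.001, -0.001]
wrist_force: [-3.7, -3.5, 1.0]
gripper_width: 0.0308
finger_force: 51.6
```

```bash
python3 step.py "[3.4]*8" "[3.4]*8" top
```

```text
[(12.8, 'top', [(-1.29, 0.167, 57)])] 12.85 [0.6431 0.1119 0.2031] [-7.1 -1.1  3.9]
I,D,th0 [ 0.0283  0.0483 -2.1577] res [-0.006 -0.014 -0.024 -0.01   0.026 -0.002]
now th,v [4.99174961] [1.65304314] crank for 1.57: 3.1924134788482785
[[[-0.4, -0.37, 0, 0, 0, 0, 0], [-0.51, -0.21, 0, 0, 0, 0, 0], [-0.55, -0.04, 0, 0, 0, 0, 0], [-0.53, 0.15, 0, 0, 0, 0, 0], [-0.45, 0.32, 0, 0, 0, 0, 0], [-0.31, 0.45, 0, 0, 0, 0, 0], [-0.15, 0.53, 0, 0, 0, 0, 0], [0.04, 0.55, 0, 0, 0, 0, 0]]]
```

{"api": "carry_out", "payload": {"plan": [[[-0.4,-0.37,0,0,0,0,0],[-0.51,-0.21,0,0,0,0,0],[-0.55,-0.04,0,0,0,0,0],[-0.53,0.15,0,0,0,0,0],[-0.45,0.32,0,0,0,0,0],[-0.31,0.45,0,0,0,0,0],[-0.15,0.53,0,0,0,0,0],[0.04,0.55,0,0,0,0,0]]]}}

```text
time: 13.65
tool_pos: [0.5318, 0.053, 0.2033]
tool_rot: [-3.14, -0.0, 0.002]
wrist_force: [1.5, 1.9, -6.3]
gripper_width: 0.0307
finger_force: 51.0
```

```bash
python3 step.py "[3.4]*8" "[3.3]*8" top
```

```text
[(13.65, 'top', [(0.059, 0.17, 60)])] 13.7 [0.5336 0.047  0.2032] [ 0.  -4.  -2.6]
I,D,th0 [ 0.0288  0.0482 -2.1573] res [-0.006 -0.016 -0.024 -0.01   0.026  0.004 -0.004]
now th,v [6.33775521] [1.65965502] crank for 1.57: 3.188211704858216
[[[0.2, 0.49, 0, 0, 0, 0, 0], [0.36, 0.4, 0, 0, 0, 0, 0], [0.47, 0.26, 0, 0, 0, 0, 0], [0.52, 0.09, 0, 0, 0, 0, 0], [0.53, -0.08, 0, 0, 0, 0, 0], [0.47, -0.24, 0, 0, 0, 0, 0], [0.37, -0.39, 0, 0, 0, 0, 0], [0.22, -0.49, 0, 0, 0, 0, 0]]]
```

{"api": "carry_out", "payload": {"plan": [[[0.2,0.49,0,0,0,0,0],[0.36,0.4,0,0,0,0,0],[0.47,0.26,0,0,0,0,0],[0.52,0.09,0,0,0,0,0],[0.53,-0.08,0,0,0,0,0],[0.47,-0.24,0,0,0,0,0],[0.37,-0.39,0,0,0,0,0],[0.22,-0.49,0,0,0,0,0]]]}}

```text
time: 14.5
tool_pos: [0.6586, 0.0516, 0.2032]
tool_rot: [-3.141, 0.002, -0.001]
wrist_force: [-5.3, 0.7, 0.9]
gripper_width: 0.0311
finger_force: 51.6
```

```bash
python3 step.py "[3.3]*8" "[3.3]*8" top
```

```text
[(14.5, 'top', [(1.395, 0.17, 59)])] 14.55 [0.6596 0.058  0.2034] [-0.8  5.  -2.7]
I,D,th0 [ 0.0296  0.0479 -2.1562] res [-0.008 -0.018 -0.026 -0.012  0.022  0.01   0.006 -0.01 ]
now th,v [7.66742962] [1.60526662] crank for 1.57: 3.18211808654257
[[[0.06, -0.53, 0, 0, 0, 0, 0], [-0.13, -0.52, 0, 0, 0, 0, 0], [-0.28, -0.45, 0, 0, 0, 0, 0], [-0.41, -0.34, 0, 0, 0, 0, 0], [-0.51, -0.18, 0, 0, 0, 0, 0], [-0.53, -0.01, 0, 0, 0, 0, 0], [-0.51, 0.16, 0, 0, 0, 0, 0], [-0.43, 0.32, 0, 0, 0, 0, 0]]]
```

{"api": "carry_out", "payload": {"plan": [[[0.06,-0.53,0,0,0,0,0],[-0.13,-0.52,0,0,0,0,0],[-0.28,-0.45,0,0,0,0,0],[-0.41,-0.34,0,0,0,0,0],[-0.51,-0.18,0,0,0,0,0],[-0.53,-0.01,0,0,0,0,0],[-0.51,0.16,0,0,0,0,0],[-0.43,0.32,0,0,0,0,0]]]}}

```text
time: 15.35
tool_pos: [0.5488, 0.113, 0.2033]
tool_rot: [-3.141, -0.003, 0.002]
wrist_force: [3.3, -2.5, -5.2]
gripper_width: 0.0312
finger_force: 51.1
```

```bash
python3 step.py "[3.3]*8" "[3.2]*8" ""
```

```text
[] 15.35 [0.5488 0.113  0.2033] [ 3.3 -2.5 -5.2]
I,D,th0 [ 0.0296  0.0479 -2.1562] res [-0.008 -0.018 -0.026 -0.012  0.022  0.01   0.006 -0.01 ]
now th,v [7.66742962] [1.60526662] crank for 1.57: 3.18211808654257
[[[-0.29, 0.43, 0, 0, 0, 0, 0], [-0.15, 0.49, 0, 0, 0, 0, 0], [0.02, 0.52, 0, 0, 0, 0, 0], [0.18, 0.49, 0, 0, 0, 0, 0], [0.32, 0.4, 0, 0, 0, 0, 0], [0.44, 0.28, 0, 0, 0, 0, 0], [0.5, 0.14, 0, 0, 0, 0, 0], [0.51, -0.04, 0, 0, 0, 0, 0]]]
```

{"api": "carry_out", "payload": {"plan": [[[-0.29,0.43,0,0,0,0,0],[-0.15,0.49,0,0,0,0,0],[0.02,0.52,0,0,0,0,0],[0.18,0.49,0,0,0,0,0],[0.32,0.4,0,0,0,0,0],[0.44,0.28,0,0,0,0,0],[0.5,0.14,0,0,0,0,0],[0.51,-0.04,0,0,0,0,0]]]}}

```text
time: 16.15
tool_pos: [0.6105, 0.0041, 0.2032]
tool_rot: [-3.14, -0.0, -0.002]
wrist_force: [-1.3, 3.0, -1.1]
gripper_width: 0.0311
finger_force: 51.4
```

```bash
python3 step.py "[3.2]*8" "[3.2]*8" ""
```

```text
[] 16.15 [0.6105 0.0041 0.2032] [-1.3  3.  -1.1]
I,D,th0 [ 0.0296  0.0479 -2.1562] res [-0.008 -0.018 -0.026 -0.012  0.022  0.01   0.006 -0.01 ]
now th,v [7.66742962] [1.60526662] crank for 1.57: 3.18211808654257
[[[0.48, -0.19, 0, 0, 0, 0, 0], [0.4, -0.33, 0, 0, 0, 0, 0], [0.27, -0.45, 0, 0, 0, 0, 0], [0.12, -0.5, 0, 0, 0, 0, 0], [-0.05, -0.52, 0, 0, 0, 0, 0], [-0.21, -0.47, 0, 0, 0, 0, 0], [-0.34, -0.39, 0, 0, 0, 0, 0], [-0.45, -0.25, 0, 0, 0, 0, 0]]]
```

{"api": "carry_out", "payload": {"plan": [[[0.48,-0.19,0,0,0,0,0],[0.4,-0.33,0,0,0,0,0],[0.27,-0.45,0,0,0,0,0],[0.12,-0.5,0,0,0,0,0],[-0.05,-0.52,0,0,0,0,0],[-0.21,-0.47,0,0,0,0,0],[-0.34,-0.39,0,0,0,0,0],[-0.45,-0.25,0,0,0,0,0]]]}}

```text
time: 16.95
tool_pos: [0.6191, 0.1281, 0.2032]
tool_rot: [3.14, -0.002, -0.0]
wrist_force: [0.1, -2.3, -1.2]
gripper_width: 0.0307
finger_force: 51.5
```

```bash
python3 step.py "[3.2]*8" "[3.2]*8" "top"
```

```text
[(16.95, 'top', [(-0.994, 0.168, 57)])] 17.0 [0.6147 0.1295 0.2031] [-4.4 -1.   0.7]
I,D,th0 [ 0.0316  0.0474 -2.1525] res [-0.008 -0.024 -0.032 -0.022  0.01   0.014  0.018  0.012 -0.022]
now th,v [11.55058648] [1.59683579] crank for 1.57: 3.1686096210992423
[[[-0.51, -0.11, 0, 0, 0, 0, 0], [-0.52, 0.07, 0, 0, 0, 0, 0], [-0.46, 0.22, 0, 0, 0, 0, 0], [-0.38, 0.36, 0, 0, 0, 0, 0], [-0.24, 0.45, 0, 0, 0, 0, 0], [-0.09, 0.51, 0, 0, 0, 0, 0], [0.08, 0.52, 0, 0, 0, 0, 0], [0.23, 0.46, 0, 0, 0, 0, 0]]]
```

```bash
python3 - <<'E'
from sim import *
L=json.load(open("log.json"))
for I,D in((.0316,.0474),(.027,.049),(.036,.046)):
  for n,x in((4,0),(4,.8),(4,1.6),(4,2.4)):
    v0=1.58
    th,v=sim([[16.8,[3.2,0]],[17.0,[3.2]*n+[x]]],I,D,[19],-.994,v0,16.95)
    print(I,D,n,x,th,v)
E
```

```text
0.0316 0.0474 4 0 [-0.01297231] [0.]
0.0316 0.0474 4 0.8 [0.02295734] [0.]
0.0316 0.0474 4 1.6 [0.06017005] [0.]
0.0316 0.0474 4 2.4 [0.09857629] [0.]
0.027 0.049 4 0 [-0.09397398] [0.]
0.027 0.049 4 0.8 [-0.05922452] [0.]
0.027 0.049 4 1.6 [-0.02291512] [0.]
0.027 0.049 4 2.4 [0.0148248] [0.]
0.036 0.046 4 0 [0.06360176] [0.]
0.036 0.046 4 0.8 [0.10049413] [0.]
0.036 0.046 4 1.6 [0.1384785] [0.]
0.036 0.046 4 2.4 [0.17748846] [0.]
```

{"api": "carry_out", "payload": {"plan": [[[-0.51,-0.11,0,0,0,0,0],[-0.52,0.07,0,0,0,0,0],[-0.46,0.22,0,0,0,0,0],[-0.38,0.36,0,0,0,0,0],[-0.15,0.28,0,0,0,0,0],[0,0,0,0,0,0,0],[0,0,0,0,0,0,0],[0,0,0,0,0,0,0]]]}}

```text
time: 17.8
tool_pos: [0.5373, 0.0964, 0.2033]
tool_rot: [-3.14, 0.002, 0.001]
wrist_force: [-5.0, 1.9, -0.2]
gripper_width: 0.0307
finger_force: 51.7
```

{"api": "carry_out", "payload": {"plan": [[[0,0,0,0,0,0,0],[0,0,0,0,0,0,0],[0,0,0,0,0,0,0],[0,0,0,0,0,0,0]]]}}

```text
time: 18.2
tool_pos: [0.5377, 0.097, 0.2033]
tool_rot: [-3.139, 0.002, 0.001]
wrist_force: [-4.6, 2.2, -0.6]
gripper_width: 0.031
finger_force: 51.6
```

```bash
python3 - <<'E'
from sim import *
d=json.load(open("th.json"))
for tx,ty in((-.24+.15,.45-.28),(-.09,.51),(.08,.52),(.23,.46)): d["x"]-=tx*.04; d["y"]+=ty*.04
d["th"]=float(np.arctan2(d["y"],d["x"])); json.dump(d,open("th.json","w")); print(d,np.hypot(d["x"],d["y"]))
print(look(("top","scene","wrist"))); print(manip.get_state()["time"])
s=pickle.load(open("last_top.pkl","rb"))
cv2.imwrite("pics/stop.png",cv2.resize(s["frame"][95:255,225:385,::-1],(600,600),interpolation=cv2.INTER_NEAREST))
E
```

```text
{'th': 2.691241335935848, 'x': -0.057803514927699265, 'y': 0.027947330915932437} 0.06420513720350876
[(18.2, 'top', [(0.284, 0.17, 57)]), (18.25, 'scene', [(0.263, 0.172, 45)]), (18.3, 'wrist', [])]
18.35
```

View pics/stop.png

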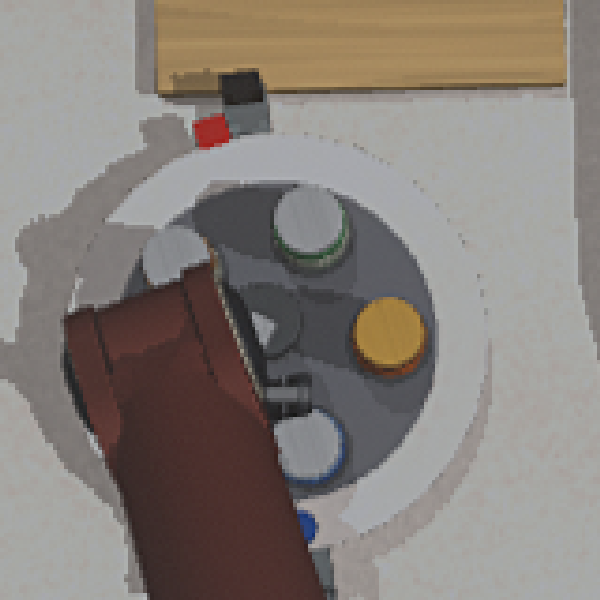

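```bash
python3 - <<'E'
from sim import *
L=json.load(open("log.json"))
L["segs"].append([17.0,[3.2,3.2,3.2,3.2,2.0]]); L["obs"].append([18.2,.284+4*np.pi]); json.dump(L,open("log.json","w"))
x=fit(L)
# local fits: last stop with v0=1.58
for I in (.03,.035,.04,.045,.05):
  for D in(.035,.04,.045,.05):
    th,v=sim([[16.8,[3.2,0]],[17.0,[3.2]*4+[2.]]],I,D,[18.2],-.994,1.58,16.95)
    if abs(th[0]-.284)<.05: print(I,D,th,v)
for I,D in((.045,.045),(.04,.045),(.05,.04),(.035,.048),tuple(x[:2])):
  for ws in([-2,-2,-1],[-2,-2,-2,-1],[-2,-3,-2],[-2,-3,-3,-1],[-2,-3,-3,-3,-1],):
    th,v=sim([[18.4,ws]],I,D,[20],0,0,18.35); print(round(I,4),round(D,4),ws,th.round(3))
E
```

```text
I,D,th0 [ 0.0339  0.0469 -2.1452] res [-0.006 -0.03  -0.038 -0.034 -0.008  0.008  0.02   0.024  0.016 -0.028]
now th,v [12.82222721] [0.] crank for 1.57: 3.1557432738549283
0.035 0.035 [0.29142918] [0.10558686]
0.04 0.04 [0.28837371] [0.13749652]
0.045 0.045 [0.28481911] [0.16281239]
0.05 0.05 [0.28112265] [0.18317751]
0.045 0.045 [-2, -2, -1] [-0.027]
0.045 0.045 [-2, -2, -2, -1] [-0.052]
0.045 0.045 [-2, -3, -2] [-0.066]
0.045 0.045 [-2, -3, -3, -1] [-0.107]
0.045 0.045 [-2, -3, -3, -3, -1] [-0.182]
0.04 0.045 [-2, -2, -1] [-0.03]
0.04 0.045 [-2, -2, -2, -1] [-0.057]
0.04 0.045 [-2, -3, -2] [-0.072]
0.04 0.045 [-2, -3, -3, -1] [-0.117]
0.04 0.045 [-2, -3, -3, -3, -1] [-0.196]
0.05 0.04 [-2, -2, -1] [-0.032]
0.05 0.04 [-2, -2, -2, -1] [-0.061]
0.05 0.04 [-2, -3, -2] [-0.073]
0.05 0.04 [-2, -3, -3, -1] [-0.117]
0.05 0.04 [-2, -3, -3, -3, -1] [-0.197]
0.035 0.048 [-2, -2, -1] [-0.029]
0.035 0.048 [-2, -2, -2, -1] [-0.054]
0.035 0.048 [-2, -3, -2] [-0.071]
0.035 0.048 [-2, -3, -3, -1] [-0.116]
0.035 0.048 [-2, -3, -3, -3, -1] [-0.196]
0.0339 0.0469 [-2, -2, -1] [-0.031]
0.0339 0.0469 [-2, -2, -2, -1] [-0.059]
0.0339 0.0469 [-2, -3, -2] [-0.076]
0.0339 0.0469 [-2, -3, -3, -1] [-0.123]
0.0339 0.0469 [-2, -3, -3, -3, -1] [-0.207]
```

```bash
python3 -c "
from trk import *
print(look(('top',)));gen([-2,-3,-3,-2.5,-1,0,0,0])"
```

```text
[(18.35, 'top', [(0.285, 0.171, 54)])]
[[[0.15, -0.29, 0, 0, 0, 0, 0], [0.35, -0.33, 0, 0, 0, 0, 0], [0.43, -0.22, 0, 0, 0, 0, 0], [0.4, -0.08, 0, 0, 0, 0, 0], [0.16, -0.01, 0, 0, 0, 0, 0], [0.0, 0.0, 0, 0, 0, 0, 0], [0.0, 0.0, 0, 0, 0, 0, 0], [0.0, 0.0, 0, 0, 0, 0, 0]]]
```

At rest at 0.285; backing up gently about 0.165 rad.

{"api": "carry_out", "payload": {"plan": [[[0.15,-0.29,0,0,0,0,0],[0.35,-0.33,0,0,0,0,0],[0.43,-0.22,0,0,0,0,0],[0.4,-0.08,0,0,0,0,0],[0.16,-0.01,0,0,0,0,0],[0,0,0,0,0,0,0],[0,0,0,0,0,0,0],[0,0,0,0,0,0,0]]]}}

```text
time: 19.2
tool_pos: [0.5974, 0.1324, 0.2033]
tool_rot: [-3.141, -0.0, -0.0]
wrist_force: [1.0, 0.8, -2.9]
gripper_width: 0.0311
finger_force: 51.5
```

```bash
python3 - <<'E'
from trk import *
print(look(('top','scene'))); s=manip.get_state(); print(s["tool_pos"],s["wrist_force"])
s=pickle.load(open("last_top.pkl","rb"))
cv2.imwrite("pics/stop2.png",cv2.resize(s["frame"][95:175,255:335,::-1],(480,480),interpolation=cv2.INTER_NEAREST))
E
```

```text
[(19.2, 'top', [(0.258, 0.171, 55)]), (19.25, 'scene', [(0.239, 0.171, 38)])]
[0.59729077 0.13233705 0.20334284] [ 0.5251782   0.83823873 -2.83357004]
```

View pics/stop2.png

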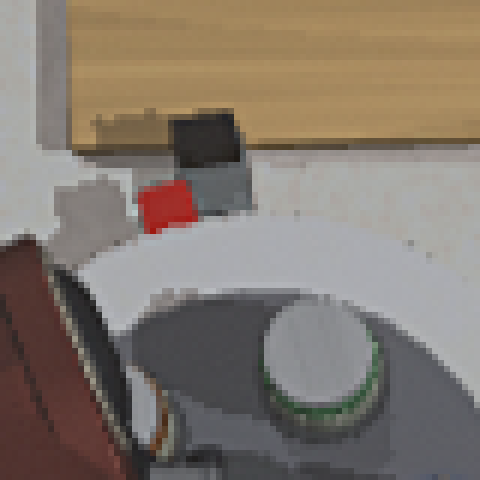

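```bash
python3 -c "
from trk import *
gen([-2.5,-3.5,-3.5,-3.5,-2,0,0,0])"
```

```text
[[[0.4, 0.07, 0, 0, 0, 0, 0], [0.51, 0.25, 0, 0, 0, 0, 0], [0.39, 0.4, 0, 0, 0, 0, 0], [0.23, 0.52, 0, 0, 0, 0, 0], [0.05, 0.32, 0, 0, 0, 0, 0], [-0.0, 0.0, 0, 0, 0, 0, 0], [-0.0, 0.0, 0, 0, 0, 0, 0], [-0.0, 0.0, 0, 0, 0, 0, 0]]]
```

{"api": "carry_out", "payload": {"plan": [[[0.4,0.07,0,0,0,0,0],[0.51,0.25,0,0,0,0,0],[0.39,0.4,0,0,0,0,0],[0.23,0.52,0,0,0,0,0],[0.05,0.32,0,0,0,0,0],[0,0,0,0,0,0,0],[0,0,0,0,0,0,0],[0,0,0,0,0,0,0]]]}}

```text
time: 20.1
tool_pos: [0.6602, 0.0708, 0.2033]
tool_rot: [-3.141, 0.001, 0.001]
wrist_force: [-1.7, 0.0, -1.2]
gripper_width: 0.0309
finger_force: 51.4
```

```bash
python3 - <<'E'
from trk import *
print(look(('top','scene'))); s=manip.get_state(); print(s["tool_pos"],s["wrist_force"])
gen([-2.5,-3.5,-3.5,-3.5,-2,0,0,0])
E
```

```text
[(20.1, 'top', []), (20.15, 'scene', [(0.136, 0.168, 30)])]
[0.66026481 0.07085147 0.20326804] [-1.7998555   0.09608248 -1.72487075]
[[[-0.04, 0.41, 0, 0, 0, 0, 0], [-0.21, 0.52, 0, 0, 0, 0, 0], [-0.38, 0.42, 0, 0, 0, 0, 0], [-0.5, 0.27, 0, 0, 0, 0, 0], [-0.31, 0.06, 0, 0, 0, 0, 0], [-0.0, 0.0, 0, 0, 0, 0, 0], [-0.0, 0.0, 0, 0, 0, 0, 0], [-0.0, 0.0, 0, 0, 0, 0, 0]]]
```

{"api": "carry_out", "payload": {"plan": [[[0,0,0,0,0,0,0],[0,0,0,0,0,0,0],[0,0,0,0,0,0,0],[0,0,0,0,0,0,0.8],[0,0,0,0,0,0,0.8],[0,0,0,0,0,0,0.8],[0,0,0,0,0,0,0.8],[0,0,0,0,0,0,0.8]]]}}

```text
time: 21.0
tool_pos: [0.6614, 0.0694, 0.2036]
tool_rot: [-3.141, -0.001, -0.001]
wrist_force: [0.3, -0.0, -0.0]
gripper_width: 0.0685
finger_force: 0.0
```

{"api": "carry_out", "payload": {"plan": [[[0,0,-0.4,0,0,0,0.8],[0,0,-0.6,0,0,0,0.8],[0,0,-0.8,0,0,0,0.8],[0,0,-0.8,0,0,0,0.8],[0,0.9,-0.2,0,0,0,0.8],[0,0.9,0,0,0,0,0.8],[0,0.9,0,0,0,0,0.8],[0,0.9,0,0,0,0,0.8]]]}}

```text
time: 21.8
tool_pos: [0.6609, -0.0759, 0.3157]
tool_rot: [3.141, -0.001, -0.001]
wrist_force: [0.2, -0.1, 0.3]
gripper_width: 0.0686
finger_force: 0.0
```

{"api": "carry_out", "payload": {"plan": [[[0,0.9,0,0,0,0,0.8],[0,0.9,0,0,0,0,0.8],[0,0.8,0,0,0,0,0.8],[0,0.4,0,0,0,0,0.8],[0,0,0,0,0,0,0.8],[0,0,0,0,0,0,0.8]]]}}

```text
time: 22.4
tool_pos: [0.6611, -0.1923, 0.3153]
tool_rot: [-3.139, -0.0, 0.001]
wrist_force: [0.4, 0.5, -0.3]
gripper_width: 0.0684
finger_force: 0.0
```

```bash
python3 - <<'E'
from trk import *
print(look(('top','scene','top'))); s=manip.get_state(); print(s["time"],s["tool_pos"],s["wrist_force"],s["gripper_width"])
s=pickle.load(open("last_top.pkl","rb")); b=pickle.load(open("last_scene.pkl","rb"))
cv2.imwrite("pics/end.png",np.hstack([cv2.resize(s["frame"][100:180,250:350,::-1],(500,400),interpolation=cv2.INTER_NEAREST),cv2.resize(b["frame"][200:280,340:400,::-1],(300,400))]))
E
```

```text
[(22.4, 'top', [(0.171, 0.17, 56)]), (22.45, 'scene', [(0.134, 0.167, 15)]), (22.5, 'top', [(0.171, 0.17, 56)])]
22.55 [ 0.66135875 -0.19133548  0.31559367] [0.64390221 0.01033181 0.47660088] 0.0679307769387146
```

View pics/end.png

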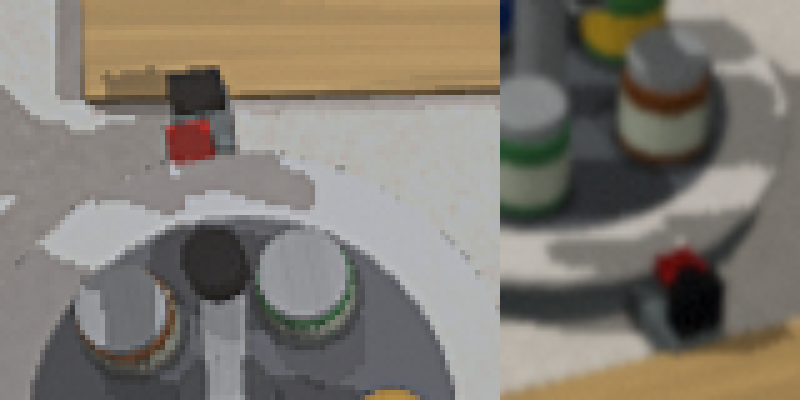

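```bash
python3 -c "
from bench import manip
print(manip.sign_off())"
```

```text
the job is handed in; nothing more can be done
None
```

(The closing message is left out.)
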